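Seat a mitred bar in a dowel-drilling jig

TASK

Using only the fingertips, push the mitred bar straight across the jig's base until it lies flat against the long fence, then slide it along the fence, keeping it against the fence, into the corner pocket until its square end butts fully home against the steel drill-guide block. Leave it there flat on the base, tight to fence and block, and take the hand away; never lift, carry or tip the bar, and leave the other things on the bench and the square offcut on the jig where they are.

Things in the scene. Friction and masses are not known exactly. Their poses are not given: they have to be found in the camera images.
- jig_corner (a point): Inner corner of the drilling jig, bolted to the bench: where the faces of fence and drill-guide block meet the top of the plywood base (18 mm thick, so 18 mm above the bench). +x points square into the fence (away from the robot), +y along the fence into the block (robot's left), z up. In this frame the base spans x -160 to +100 mm, y -360 to +60 mm.
- jig_fence (a point): Middle of the fence's face, on the base top, 175 mm before the corner. The fence is a fixed straight hardwood bar, 22 mm thick, 20 mm high above the base, from y -355 to +5 mm in the corner's frame. Axes as the corner's. An open toggle clamp, not used, stands behind the fence at corner-frame x 30 to 118, y -55 to -15 mm, up to 85 mm high.
- jig_block (a point): Middle of the face of the fixed steel drill-guide block that the bar must butt against, on the base top. The block spans x -53 to +22, y 0 to 32 mm in the corner's frame and is 36 mm high above the base (41 mm over its screws).
- jig_keeper (a point): Inner edge of the pocket's mouth at the fixed keeper strip, on the base top. The keeper is a low hardwood strip facing the fence, x -53 to -33, y -45 to 0 mm in the corner's frame, 14 mm high; its inner mouth edge is bevelled 10 x 10 mm. It leaves a pocket 33 mm wide and 45 mm deep for the 30 mm wide bar.
- mitred_bar: Short dark wooden bar to be seated, loose on the jig's base: 95 mm long, 30 mm wide, 24 mm high, 30 to 56 g, one end square, the other mitred at 45 degrees. Origin: underside, middle of its 95 x 30 outline. +x points across it to its long (95 mm) side, which goes to the fence; +y along it to its square end, which goes to the block. Seated, its axes match the corner's.
- bar_nose (a point): Mitred bar: bottom of the corner between its long side and its square end (15, 47.5, 0 mm in the bar's frame). It meets the jig corner when the bar is seated. At the start it lies at least 100 mm short of the block, and the bar is turned no more than 0.35 rad from its seated attitude and lies 12 mm or more clear of the fence.
- bar_heel (a point): Mitred bar: bottom of the pointed tip of its mitred end, on its long side (15, -47.5, 0 mm in the bar's frame).
- bar_mitre (a point): Mitred bar: middle of the mitre face, half-way up (0, -32.5, 12 mm in the bar's frame). The face is upright, 42 mm long, and looks equally to the bar's -x and -y: away from the fence and away from the block. It runs from the tip (15, -47.5) to (-15, -17.5).
- bar_side (a point): Mitred bar: middle of its near, short side, half-way up (-15, 15, 12 mm in the bar's frame), which looks away from the fence; this side is 65 mm long, from y -17.5 to +47.5. The bar's mass centre lies near (1, 7, 12). The bar slides on the base and the fence with a friction coefficient of about 0.5 to 0.7.
- offcut: Square-ended dark wooden offcut, 30 x 58 x 24 mm high, loose on the near left part of the jig's base, beyond the keeper; bystander. Origin: centre of its underside; long along its y.
- mallet: Wooden joiner's mallet lying on the bench, 240 mm long, head 70 x 115 x 55 mm high; bystander. Origin: underside; handle to its -x.
- plane: Wooden bench plane, 200 x 56 mm body, cross handle 168 mm wide, about 105 mm high; bystander. Origin: underside centre; long along its x.
- try_square: Try square with wooden stock and steel blade, 110 x 180 mm, 16 mm high, flat on the bench; bystander. Origin: underside, middle of its outline.
- lattice_piece: Three-bar piece of window lattice, 140 x 180 mm, 14 mm high, flat on the bench; bystander. Origin: underside centre.
- chisel: Wood chisel, 240 mm long, 26 mm high, lying on the bench in front of the jig on the robot's left; bystander. Origin: underside, near mid-length; handle to its -x.
- pencil: Flat carpenter's pencil, 14 x 168 x 8 mm high, loose on the jig's base behind the fence; bystander. Origin: underside, near mid-length; long along its y.
Things that resemble listed ones, but are neither listed nor needed, are in the scene too. What is shaped like the mitred_bar but pink or turquoise is not meant.

How it is judged:
By the outcome, as a careful person would: the job done as asked, in the order asked, and still so for the second after the job is handed in, with the robot touching nothing.
It also fails if it takes over 51 s, if anything falls off the work surface, if the arm or the gripper's body presses on something with over 40 N, if the wrist force passes 120 N, or if a joint passes its speed limit or range.

ROBOT

A 6-joint arm with a two-finger parallel gripper is mounted at the origin on the work surface. World frame = base frame: x ahead of the robot, y to its left, z up, the work surface at z = 0. Lengths are in m, angles in rad, forces in N, time in s.
With the tool pointing down it reaches from about 0.275 to 0.875 m from the base axis. Payload 12.5 kg.
Tool frame: the origin (TCP) lies at the very end of the fingers, on their centre line; the grasp point (between the pads) lies 19 mm behind it; x points along the fingers, y is the direction in which the jaws open and shut, and the axes are right-handed (so a half turn about x gives the same grasp; the last joint's range is limited). The gripper opens to 85 mm and grips with 20 to 120 N. Pads are 22 mm wide; open, the fingers measure 114 mm over their backs; the gripper's body (76 mm by 85 mm) begins 54 mm behind the grasp point. The pads swing forward as they close: fully open they stand 13 mm farther back than shut.
Start: joints at [1.019, 0.351, 1.652, -0, 1.139, -0.085], TCP at [0.247, 0.491, 0.231] pointing down, gripper open.
Joint ranges: [-2.75, 2.75], [-0.79, 2.1], [0.01, 2.65], [-1.57, 4.71], [0.07, 3.14], [-2.87, 2.87]. Speed limits (rad/s): [2.22, 2.22, 2.79, 3.14, 3.14, 3.14].

INTERFACE

Orientations are given as a 3x3 rotation matrix whose columns are the frame's x, y, z axes.
In Python, from bench import manip gives the robot as it stands. Calls block until the motion is done:
- manip.move_ptp(position, orientation): joint-space move of the TCP to a pose.
- manip.move_l(position, attitude=None, max_speed=0.15): straight line of the TCP; attitude=None keeps the orientation; max_speed is the mean speed in m/s.
- manip.move_j(angles): joint-space move.
- manip.set_gripper(opening, effort=None): opening from 0.0 (shut) to 1.0 (fully open); effort is the grip in N (None keeps the last); returns when the fingers have stopped.
- manip.dwell(seconds).
- manip.inverse_kinematics(position, orientation): joint angles nearest the present ones, or None.
- manip.grab_frame(name): name is "side" or "top" or "wrist"; returns (picture, depth): 384x512x3 uint8, red, green, blue; 384x512 float32, m along the optical axis (not along the pixel's ray), 0 where there is no reading.
- manip.get_calibration(name): a dict with "camera_matrix" (3x3 intrinsics, pixels), "R" (3x3) and "t" (3): a world point X has camera coordinates R X + t. Camera axes: x right, y down, z forward; pixel columns grow to the right and rows downward; lengths in m; the calibration is good to about 2 mm. The wrist camera is an equidistant fisheye: a pixel r from the principal point sees the ray r / f radians off the axis. A picture is of the moment at which its call begins: read the wrist's pose just before it. get_calibration takes no time and is no camera call; for the wrist camera it gives the pose at the moment of the call.
A pose or a line that the arm cannot do raises manip.Unreachable and nothing moves.
- manip.sign_off(): hands the job in, once; it reports no verdict.
Trained networks look in the newest picture that a camera, given by its name, has taken for a name from the list of things; names that differ only in an ending like _2 or _b are one class to them, and where a whole thing is asked for, a point or a joint stands for the part that bears it (a point fixed in the world has none). Each returns a list of dicts, best first, with "confidence" (0 to 1); they miss things now and then, are a little off and sometimes report something else, mostly with a low value. They report only what shows in the picture. A call takes as long as a camera call. They do not tell look-alikes from the thing itself.
- manip.look_for(camera, name): "at" ([x, y, z] in m, in world coordinates, good to about 4 mm: the middle of the surface that is visible of it).
Readings, each from a call of its own:
- manip.current_time(): time.
- manip.current_qpos(): joint angles.
- manip.current_joint_vel(): joint speeds.
- manip.current_joint_torque(): joint torques, N m.
- manip.current_ee_pos(): TCP position.
- manip.current_tcp_rot(): TCP orientation.
- manip.current_force(): force on the tool from outside, world axes, zero at the start.
- manip.current_ft_torque(): the same for the moment, N m.
- manip.current_grip_width(): opening from 0.0 (shut) to 1.0 (fully open).
Only numpy, scipy, OpenCV 4.12 (cv2) and the standard library are available. Lean on these libraries where they do the work, as an engineer would, in place of code of your own. Each camera call takes 0.05 s, during which the arm holds its last target.

## Working session

There is one attempt and no reset: what is moved stays moved. The work goes in short steps, each a Python script; the robot and the scene stay as the last script left them, time stands still between calls to the robot, and variables do not carry over. Pictures are saved under pics/ and viewed, and the job is handed in when it is done.

```bash
ls; mkdir -p pics; python3 - <<'E'
from bench import manip
import cv2,numpy as np
for n in ("top","side"):
    p,d=manip.grab_frame(n); cv2.imwrite(f"pics/{n}0.png",p[:,:,::-1]); np.save(f"{n}0.npy",d)
    for k in (["mitred_bar","jig_corner","bar_nose","bar_heel","jig_fence","jig_keeper","offcut"] if n=="top" else ["mitred_bar","jig_corner"]):
        print(n,k,[(np.round(r["at"],3).tolist(),round(r["confidence"],2)) for r in manip.look_for(n,k)])
    c=manip.get_calibration(n); print(c)
print(manip.current_time(),manip.current_tcp_rot())
E
```

```text
pics
top mitred_bar [([0.336, 0.077, 0.027], 0.84), ([0.578, -0.268, 0.022], 0.83), ([0.344, -0.089, 0.027], 0.81), ([0.3, -0.222, 0.023], 0.69), ([0.55, -0.04, 0.041], 0.56)]
top jig_corner [([0.585, 0.049, 0.014], 0.74), ([0.56, -0.038, 0.047], 0.47)]
top bar_nose [([0.337, 0.071, 0.023], 0.88), ([0.344, -0.09, 0.025], 0.79), ([0.297, -0.225, 0.019], 0.59), ([0.58, -0.264, 0.024], 0.52), ([0.558, -0.042, 0.046], 0.51)]
top bar_heel [([0.295, -0.227, 0.026], 0.9), ([0.336, 0.076, 0.022], 0.81), ([0.557, -0.032, 0.048], 0.7), ([0.34, -0.09, 0.022], 0.7), ([0.577, -0.266, 0.024], 0.68), ([0.596, -0.424, 0.053], 0.43)]
top jig_fence [([0.583, 0.048, 0.02], 0.68), ([0.559, -0.038, 0.042], 0.63)]
top jig_keeper [([0.581, 0.05, 0.019], 0.56)]
top offcut [([0.476, 0.126, 0.042], 0.57)]
{'camera_matrix': array([[417.41837368,   0.        , 252.81462456],
       [  0.        , 417.41837368, 190.52245507],
       [  0.        ,   0.        ,   1.        ]]), 'R': array([[ 0.01827921, -0.99950179,  0.02573026],
       [-0.9977494 , -0.01989558, -0.06403354],
       [ 0.06451356, -0.02450187, -
[... 155 characters left out ...]
3, -0.052, 0.044], 0.8), ([0.293, -0.232, 0.024], 0.62), ([0.344, 0.069, 0.024], 0.55)]
side jig_corner [([0.581, 0.014, 0.018], 0.8), ([0.664, 0.42, 0.042], 0.58)]
{'camera_matrix': array([[400.26010484,   0.        , 261.28362913],
       [  0.        , 400.26010484, 199.97245757],
       [  0.        ,   0.        ,   1.        ]]), 'R': array([[ 0.91114992, -0.41203591,  0.00567823],
       [-0.26944603, -0.6061483 , -0.74832017],
       [ 0.31177663,  0.68030188, -0.66331341]]), 't': array([-0.42520504,  0.18654452,  1.22008132])}
0.55 [[-6.90612965e-05  4.49989751e-01  8.93033717e-01]
 [-6.89342657e-05  8.93033715e-01 -4.49989755e-01]
 [-9.99999995e-01 -9.26374994e-05 -3.06543531e-05]]
```

View pics/top0.png

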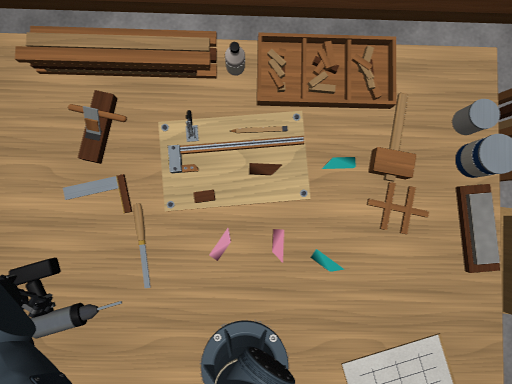

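View pics/side0.png

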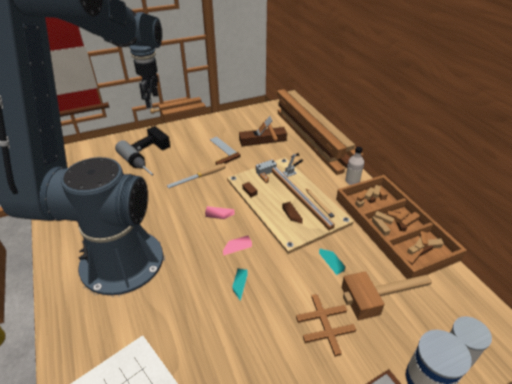

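```bash
python3 - <<'E'
import cv2
p=cv2.imread("pics/top0.png"); cv2.imwrite("pics/top0c.png",cv2.resize(p[80:310,150:410],None,fx=3,fy=2.6,interpolation=cv2.INTER_CUBIC)[:600,:800])
E
```

```text
(no output)
```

View pics/top0c.png

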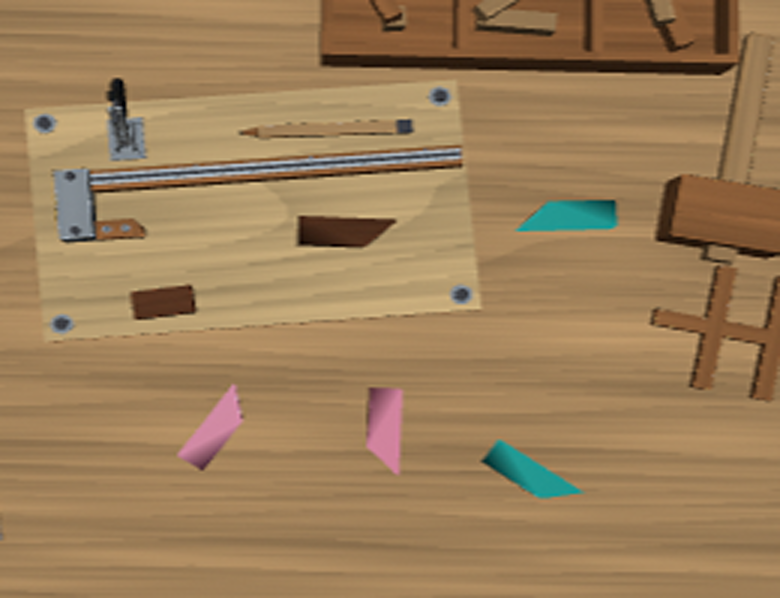

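The target is the dark mitred bar on the jig, top (265,169) and side (291,212). The look-alikes are pink at top (220,244) and (278,245), and turquoise at (339,162) and (326,261). The plain offcut at (204,196) is square-ended. The crop confirms the dark mitred piece. Next I'll take a closer wrist view.

```bash
cat > h.py <<'E'
import numpy as np,cv2
from bench import manip
def ori(yaw):  # tool down, tool z along (cos,sin)yaw , y = rotated left
    c,s=np.cos(yaw),np.sin(yaw)
    return np.array([[0,-s,c],[0,c,s],[-1,0,0]],float)
def pix2w(cal,u,v,z):
    K=cal["camera_matrix"];R=cal["R"];t=cal["t"]
    r=R.T@np.linalg.solve(K,[u,v,1.]); o=-R.T@t
    return o+r*(z-o[2])/r[2]
def fpix2w(cal,u,v,z):
    K=cal["camera_matrix"];R=cal["R"];t=cal["t"]
    a=np.array([(u-K[0,2])/K[0,0],(v-K[1,2])/K[1,1]]);th=np.linalg.norm(a)
    d=np.r_[a/th*np.sin(th),np.cos(th)] if th>1e-9 else np.array([0,0,1.])
    r=R.T@d;o=-R.T@t
    return o+r*(z-o[2])/r[2]
E
python3 - <<'E'
from h import *
c=manip.get_calibration("top")
for n,u,v,z in [("base nearL",168,209,.018),("base nearR",309,195,.018),("base farL",159,122,.018),("base farR",303,112,.018),("fence R",303,144,.018)]:
    print(n,np.round(pix2w(c,u,v,z),3))
w=manip.get_calibration("wrist");print(w)
o=-w["R"].T@w["t"];T=manip.current_tcp_rot();print("cam in tcp",T.T@(o-manip.current_ee_pos()),"axes",T.T@w["R"].T)
manip.move_ptp([0.47,-0.03,0.24],ori(-0.08))
print(manip.current_time(),manip.current_ee_pos())
cal=manip.get_calibration("wrist")
p,d=manip.grab_frame("wrist");cv2.imwrite("pics/w1.png",p[:,:,::-1]);np.save("w1.npy",d)
import pickle;pickle.dump(cal,open("w1.pkl","wb"))
for k in ["mitred_bar","jig_corner","bar_nose","bar_heel","jig_keeper"]:
    print(k,[(np.round(r["at"],3).tolist(),round(r["confidence"],2)) for r in manip.look_for("wrist",k)])
E
```

```text
base nearL [0.435 0.228 0.018]
base nearR [ 0.483 -0.177  0.018]
base farL [0.686 0.261 0.018]
base farR [ 0.726 -0.157  0.018]
fence R [ 0.632 -0.158  0.018]
{'camera_matrix': array([[297.31863964,   0.        , 253.00272044],
       [  0.        , 297.31863964, 188.61680781],
       [  0.        ,   0.        ,   1.        ]]), 'R': array([[ 4.49350772e-01,  8.93355076e-01,  7.69429813e-04],
       [ 8.54162214e-01, -4.29889055e-01,  2.92578730e-01],
       [ 2.61707463e-01, -1.30813260e-01, -9.56241128e-01]]), 't': array([-0.5512687 , -0.03860745,  0.37978444])}
cam in tcp [-0.14362939  0.00095515 -0.07457013] axes [[-8.62045332e-04 -2.92608084e-01  9.56232067e-01]
 [ 9.99999373e-01  4.31718411e-04  1.03360797e-03]
 [-7.15265037e-04  9.56232358e-01  2.92607528e-01]]
2.5917 [ 0.47008592 -0.02948136  0.24001441]
mitred_bar [([0.554, -0.047, 0.043], 0.97), ([0.347, -0.088, 0.027], 0.65), ([0.576, -0.266, 0.021], 0.61), ([0.3, -0.216, 0.025], 0.6)]
jig_corner [([0.544, 0.02, 0.019], 0.85)]
bar_nose [([0.551, -0.042, 0.043], 0.88), ([0.572, -0.264, 0.023], 0.81), ([0.339, 0.07, 0.026], 0.77), ([0.3, -0.217, 0.022], 0.7), ([0.348, -0.091, 0.021], 0.62)]
bar_heel [([0.348, -0.09, 0.022], 0.91), ([0.335, 0.07, 0.02], 0.79), ([0.552, -0.041, 0.042], 0.76), ([0.302, -0.215, 0.023], 0.73), ([0.575, -0.265, 0.022], 0.72), ([0.549, 0.023, 0.019], 0.56)]
jig_keeper [([0.547, 0.025, 0.017], 0.58), ([0.578, -0.391, 0.046], 0.4)]
```

View pics/w1.png

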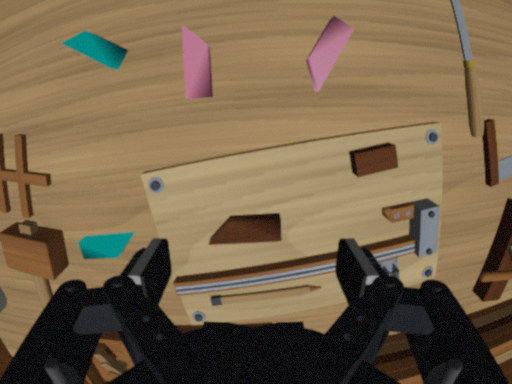

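```bash
python3 - <<'E'
import cv2
p=cv2.imread("pics/w1.png"); 
cv2.imwrite("pics/w1a.png",cv2.resize(p[110:330,130:290],None,fx=3.6,fy=2.7,interpolation=cv2.INTER_CUBIC))
cv2.imwrite("pics/w1b.png",cv2.resize(p[110:300,270:450],None,fx=4,fy=3,interpolation=cv2.INTER_CUBIC))
E
```

```text
(no output)
```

View pics/w1a.png

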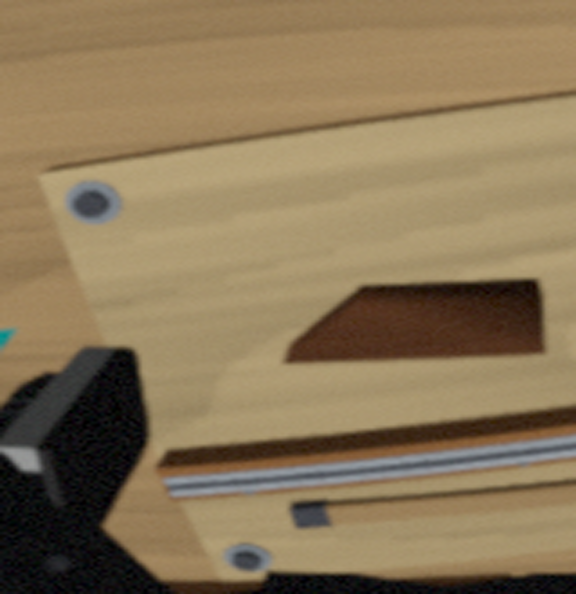

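View pics/w1b.png

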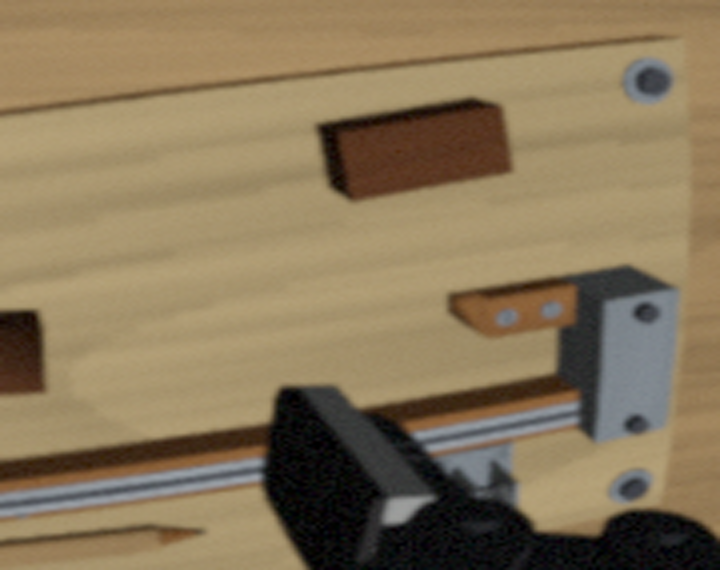

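```bash
cat > fit.py <<'E'
from h import *
from scipy.optimize import least_squares
def proj(cal,X,fish):
    K=cal["camera_matrix"];c=cal["R"]@np.asarray(X)+cal["t"]
    if fish:
        r=np.hypot(c[0],c[1]);th=np.arctan2(r,c[2]);a=c[:2]/r*th
    else: a=c[:2]/c[2]
    return np.array([K[0,0]*a[0]+K[0,2],K[1,1]*a[1]+K[1,2]])
def tow(p,P):
    c,s=np.cos(p[2]),np.sin(p[2]);return np.array([p[0]+c*P[0]-s*P[1],p[1]+s*P[0]+c*P[1],.018+P[2]])
def fit(cal,obs,fish,p0):
    P=[(np.array(o[0])/1000,np.array(o[1])) for o in obs]
    f=lambda p:np.concatenate([proj(cal,tow(p,a),fish)-b for a,b in P])
    r=least_squares(f,p0,loss="soft_l1");return r.x,np.round(r.fun.reshape(-1,2),1)
E
python3 - <<'E'
from fit import *
import pickle
wc=pickle.load(open("w1.pkl","rb"));tc=manip.get_calibration("top")
jw=[((-160,-360,0),(141.1,174.4)),((0,-355,0),(176.7,277.4)),((0,-355,20),(174.4,282.6)),((-160,60,0),(440.5,122.7)),((-53,32,36),(440,206)),((-53,0,36),(420.8,210)),((22,0,36),(419.3,257)),((22,32,36),(436,252.7)),((0,0,0),(410,236)),((0,0,20),(415,240.7))]
jt=[((-160,60,0),(168,209)),((-160,-360,0),(309,195)),((100,-360,0),(303,112)),((100,60,0),(159,122))]
bw=[((15,-47.5,24),(209.7,243.7)),((15,47.5,24),(281.4,240.4)),((-15,47.5,24),(280.3,219.3)),((-15,47.5,0),(279.7,213.7)),((-15,-17.5,0),(230.6,216.3)),((-15,-17.5,24),(229,219))]
for n,c,o,f,p in [("jigW",wc,jw,1,[.6,.19,.1]),("jigT",tc,jt,0,[.6,.19,.1]),("barW",wc,bw,1,[.55,-.04,0])]:
    x,r=fit(c,o,f,p);print(n,np.round(x,4),r.tolist())
E
```

```text
jigW [0.5978 0.1974 0.1062] [[0.5, 0.3], [0.2, -1.3], [-0.5, 1.0], [0.3, 0.3], [0.1, -0.1], [0.5, 0.5], [-0.6, 0.8], [0.6, -0.2], [-1.4, -2.0], [-0.4, -0.9]]
jigT [0.5969 0.1902 0.1142] [[-1.5, 1.4], [3.1, 1.5], [-0.2, -3.8], [0.1, -1.1]]
barW [ 0.5572 -0.0467 -0.0262] [[-1.4, 0.2], [0.1, 0.4], [0.8, 0.1], [-0.2, -1.3], [-0.0, -1.5], [0.2, 3.0]]
```

```bash
cat >> h.py <<'E'
J=np.array([0.5978,0.1974,0.1062])
def jw(x,y,z):
    c,s=np.cos(J[2]),np.sin(J[2]);return [J[0]+c*x-s*y,J[1]+s*x+c*y,.018+z]
def fj():
    f=manip.current_force();c,s=np.cos(J[2]),np.sin(J[2]);return np.array([c*f[0]+s*f[1],-s*f[0]+c*f[1],f[2]])
def pj():
    p=manip.current_ee_pos();d=p[:2]-J[:2];c,s=np.cos(J[2]),np.sin(J[2]);return np.round(1000*np.array([c*d[0]+s*d[1],-s*d[0]+c*d[1],p[2]-.018]),1)
def snap(n,name):
    import pickle
    cal=manip.get_calibration(n);p,d=manip.grab_frame(n);cv2.imwrite(f"pics/{name}.png",p[:,:,::-1]);pickle.dump(cal,open(f"{name}.pkl","wb"))
E
python3 - <<'E'
from h import *
O=ori(J[2])
manip.set_gripper(0.3)
manip.move_ptp(jw(-.112,-.223,.08),O)
manip.move_l(jw(-.112,-.223,.005),max_speed=.12)
print(manip.current_time(),pj(),fj(),manip.current_grip_width())
manip.move_l(jw(-.075,-.223,.005),max_speed=.04)
print(manip.current_time(),pj(),fj())
snap("wrist","w2")
E
```

```text
4.9083 [-111.4 -223.1    5.9] [ 0.20198727  0.12932353 -0.4146515 ] 0.3021479176950083
5.9833 [ -75.2 -223.     5. ] [-0.10158191  0.00811602  0.27519222]
```

View pics/w2.png

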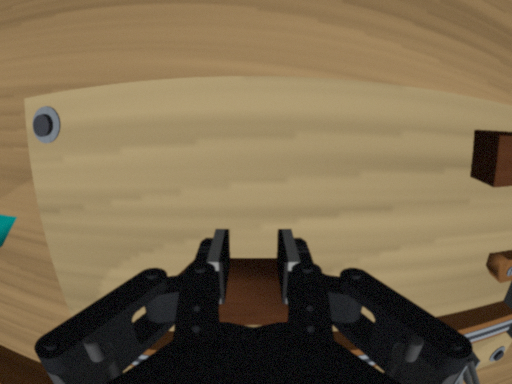

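The wrist view shows both fingertips, at about (220,265) and (288,265), against the bar's near side. The bar lies squarely behind them. I'll go on pushing and watch the force.

```bash
python3 - <<'E'
from h import *
manip.move_l(jw(-.046,-.223,.005),max_speed=.04)
print(manip.current_time(),pj(),fj())
x=-.046
while x<-.032:
    x+=.001
    manip.move_l(jw(x,-.223,.005),max_speed=.02)
    f=fj();print(round(x,3),pj(),np.round(f,1))
    if f[0]<-3: break
print(manip.current_time())
snap("top","t3");snap("side","s3")
E
python3 - <<'E'
import cv2
a=cv2.imread("pics/t3.png")[90:230,140:330];cv2.imwrite("pics/t3c.png",cv2.resize(a,None,fx=4,fy=4))
E
```

```text
6.9083 [ -46.2 -222.9    4.9] [-0.29227938  0.20320143 -0.03431807]
-0.045 [ -45. -223.    5.] [-0.7 -0.1 -0.7]
-0.044 [ -43.9 -223.     5. ] [-1.2 -0.7  0.1]
-0.043 [ -43.1 -223.     4.9] [-0.3 -0.  -0.3]
-0.042 [ -43.1 -222.9    4.9] [-5.7  0.1  3.2]
7.9083
```

View pics/t3c.png

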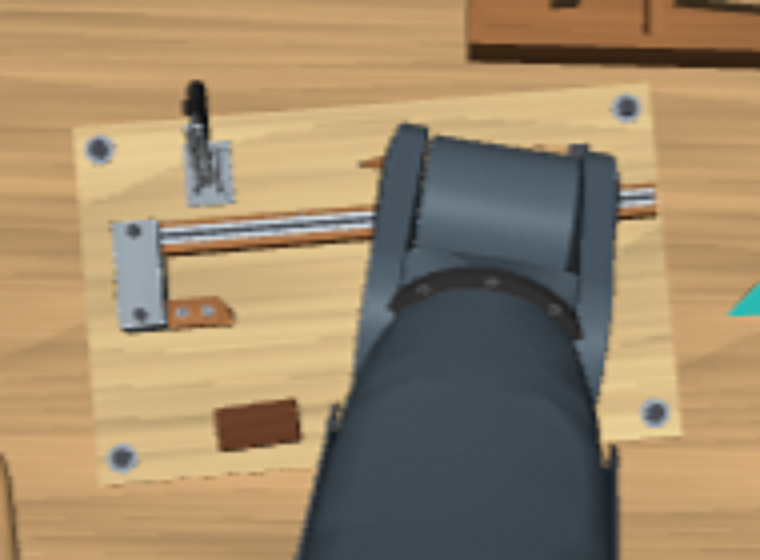

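```bash
python3 - <<'E'
from h import *
manip.move_l(jw(-.0405,-.223,.005),max_speed=.02)
print(pj(),np.round(fj(),1))
manip.move_l(jw(-.055,-.223,.005),max_speed=.04)
manip.move_l(jw(-.17,-.27,.12),max_speed=.25)
print(manip.current_time(),pj(),np.round(fj(),1))
snap("wrist","w4")
E
python3 - <<'E'
import cv2
a=cv2.imread("pics/w4.png");cv2.imwrite("pics/w4c.png",cv2.resize(a,None,fx=1.56,fy=1.56))
E
```

```text
[ -43.1 -222.9    4.7] [-14.2  -0.8   9.9]
9.5917 [-169.6 -269.9  119.5] [ 0.3 -0.2 -0.6]
```

View pics/w4c.png

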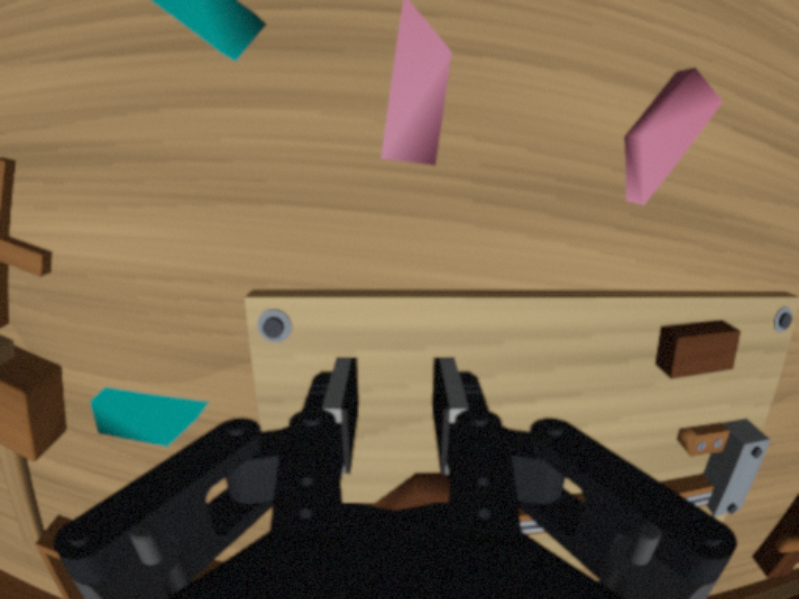

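```bash
python3 - <<'E'
from h import *
snap("top","t5")
E
python3 - <<'E'
import cv2
a=cv2.imread("pics/t5.png")[90:230,140:330];cv2.imwrite("pics/t5c.png",cv2.resize(a,None,fx=4,fy=4,interpolation=cv2.INTER_CUBIC))
E
```

```text
(no output)
```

View pics/t5c.png

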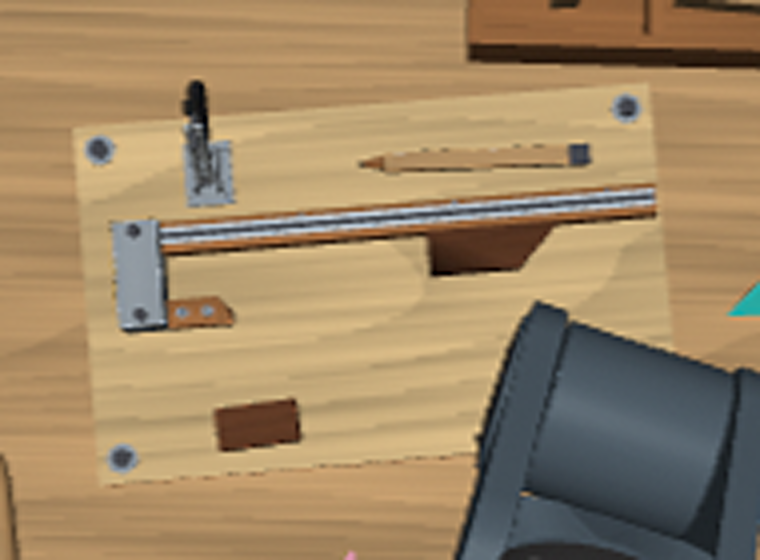

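The top view shows the bar's long side flat on the fence, with the nose at crop (428,238) and the heel at (553,226). The pencil, offcut and the other parts haven't moved. Next I'll push on the mitre face.

```bash
python3 - <<'E'
from h import *
c=manip.get_calibration("top")
def loc(u,v,z):
    p=pix2w(c,140+u/4,90+v/4,z)-np.r_[J[:2],0];a,b=np.cos(J[2]),np.sin(J[2]);return np.round(1000*np.array([a*p[0]+b*p[1],-b*p[0]+a*p[1]]),1)
print("nose",loc(428,238,.042),"heel",loc(553,226,.042),"near mitre",loc(520,270,.042),"near sq",loc(432,275,.042),"fence edge/block",loc(163,250,.038))
O=ori(J[2]+np.pi/4)
print(manip.current_qpos(),manip.inverse_kinematics(jw(-.05,-.30,.06),O),manip.inverse_kinematics(jw(-.025,-.09,.005),O))
E
```

```text
nose [ -10.5 -192.2] heel [  -9.3 -281.6] near mitre [ -38.8 -255.3] near sq [ -37.1 -192.7] fence edge/block [-2.7 -4.1]
[-2.91286725e-01  3.33821951e-01  1.95004950e+00  8.10533032e-05
  8.59057290e-01 -1.96893268e+00] [-2.60108540e-01  6.12909673e-01  1.66188973e+00 -4.44089210e-16
  8.66793252e-01 -2.72250303e+00] [ 1.00135806e-01  7.02221500e-01  1.67000757e+00 -4.44089210e-16
  7.69363586e-01 -2.36225868e+00]
```

```bash
python3 - <<'E'
from h import *
O=ori(J[2]+np.pi/4)
manip.move_ptp(jw(-.046,-.298,.07),O)
manip.set_gripper(0.0)
manip.move_l(jw(-.046,-.298,.005),max_speed=.1)
print(manip.current_time(),pj(),np.round(fj(),1))
snap("wrist","w6");snap("side","s6")
E
cd pics; python3 - <<'E'
import cv2
a=cv2.imread("s6.png")[140:260,210:370];cv2.imwrite("s6c.png",cv2.resize(a,None,fx=4,fy=4,interpolation=cv2.INTER_CUBIC))
E
```

```text
11.6 [ -45.7 -298.1    5.4] [ 0.6  0.  -0.1]
```

View pics/s6c.png

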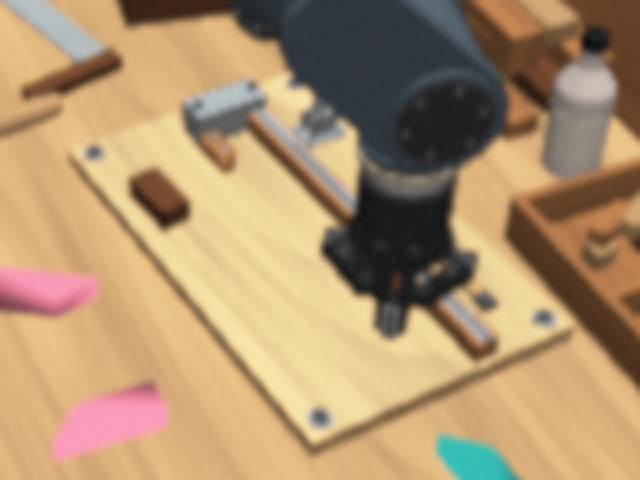

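View pics/w6.png

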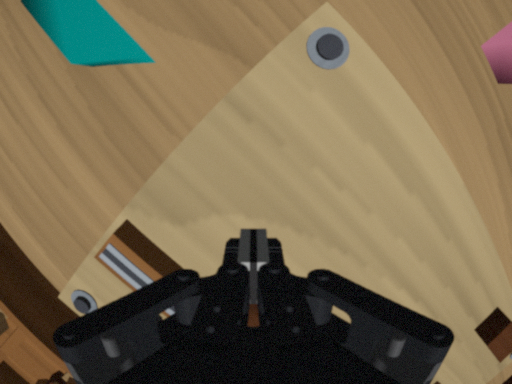

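The closed fingertips are at (253,245), on the base, with the brown mitre face straight ahead of them at (253,310). I'll approach until they touch it.

```bash
python3 - <<'E'
from h import *
manip.move_l(jw(-.032,-.284,.005),max_speed=.05)
print(pj(),np.round(fj(),1))
k=0
while k<.014:
    k+=.001
    manip.move_l(jw(-.032+k,-.284+k,.005),max_speed=.03)
    f=fj();print(round(k,3),pj(),np.round(f,1))
    if f[0]+f[1]<-2.0: break
print(manip.current_time())
E
```

```text
[ -31.9 -283.8    4.9] [ 0.  -0.6  0. ]
0.001 [ -31.  -283.1    5. ] [-0.6  0.5 -1.1]
0.002 [ -30. -282.    5.] [-0.3  0.2 -0.2]
0.003 [ -28.9 -280.9    5. ] [0.4 0.1 0.4]
0.004 [ -28.  -279.9    5. ] [ 0.4  0.1 -0.1]
0.005 [ -26.9 -278.9    5. ] [-0.1  0.  -0.7]
0.006 [ -26.  -277.9    5. ] [-0.9 -0.6  0.7]
0.007 [ -25.7 -277.4    5. ] [-4.1 -2.7  2.6]
14.0
```

```bash
python3 - <<'E'
from h import *
x=-.0262
for y in (-.268,-.255,-.23,-.2,-.175,-.15):
    manip.move_l(jw(x,y,.005),max_speed=.05)
    f=fj();print(y,pj(),np.round(f,1))
    if f[0]<-8: x-=.0005
    elif f[0]>-.2: x+=.0003
print(manip.current_time())
snap("top","t7");snap("side","s7");
E
cd pics; python3 - <<'E'
import cv2
a=cv2.imread("s7.png")[140:260,210:370];b=cv2.imread("t7.png")[90:210,140:300]
cv2.imwrite("s7c.png",cv2.resize(cv2.hconcat([a,b]),None,fx=2.5,fy=2.5,interpolation=cv2.INTER_CUBIC))
E
```

```text
-0.268 [ -26.1 -267.6    5. ] [ 0.1  0.8 -0.1]
-0.255 [ -25.8 -254.6    5. ] [-0.6 -0.1  0.4]
-0.23 [ -25.8 -229.9    5. ] [0.1 0.3 0.6]
-0.2 [ -25.5 -199.9    5. ] [ 0.8  0.  -0.8]
-0.175 [ -25.2 -174.8    5. ] [-0.2 -0.4 -0. ]
-0.15 [ -25.3 -149.8    5. ] [0.2 0.2 0.1]
17.4417
```

View pics/s7c.png

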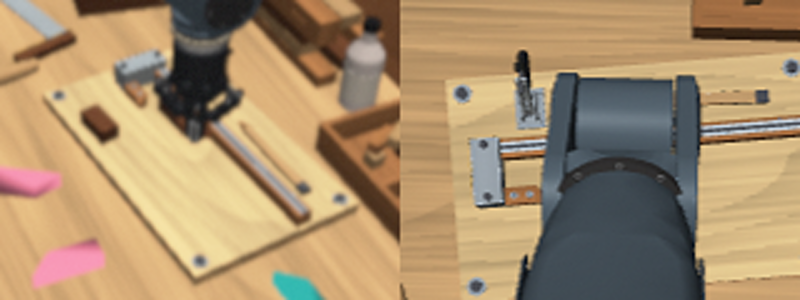

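```bash
python3 - <<'E'
from h import *
x=-.0253
for y in (-.125,-.105,-.095):
    manip.move_l(jw(x,y,.005),max_speed=.04)
    f=fj();print(y,pj(),np.round(f,1))
    if f[1]<-6: break
while y<-.08 and f[1]>-6:
    y+=.001
    manip.move_l(jw(x,y,.005),max_speed=.03)
    f=fj();print(round(y,3),pj(),np.round(f,1))
print(manip.current_time())
E
```

```text
-0.125 [ -25.3 -125.     5. ] [-0.6 -0.  -0. ]
-0.105 [ -25.3 -104.9    5. ] [ 0.2 -0.2 -0.2]
-0.095 [-25.3 -94.8   5. ] [-0.1 -0.9  0.1]
-0.094 [-25.3 -94.    5. ] [-0.1  0.  -0.2]
-0.093 [-25.3 -93.    5. ] [-0.1 -0.2 -0.3]
-0.092 [-25.3 -91.9   5. ] [-0.9 -0.5 -1.2]
-0.091 [-25.3 -90.9   5. ] [ 0.3 -0.1  0. ]
-0.09 [-25.3 -89.9   5. ] [ 0.3 -1.1  0. ]
-0.089 [-25.5 -89.6   5. ] [-1.3 -4.2  0.3]
-0.088 [-25.6 -89.4   5. ] [ -1.7 -10.5   2.1]
21.1167
```

```bash
python3 - <<'E'
from h import *
manip.move_l(jw(-.0235,-.0875,.005),max_speed=.02)
print(pj(),np.round(fj(),1))
manip.move_l(jw(-.050,-.114,.005),max_speed=.06)
manip.move_l(jw(-.055,-.119,.10),max_speed=.15)
manip.move_ptp(jw(-.22,-.25,.15),ori(J[2]+np.pi/4))
print(manip.current_time(),pj(),np.round(fj(),1))
snap("top","t8");snap("side","s8");snap("wrist","w8")
E
cd pics; python3 - <<'E'
import cv2
a=cv2.imread("s8.png")[140:240,225:325];b=cv2.imread("t8.png")[100:200,145:245]
cv2.imwrite("s8c.png",cv2.resize(cv2.hconcat([a,b]),None,fx=4,fy=4,interpolation=cv2.INTER_CUBIC))
E
```

```text
[-25.6 -89.4   4.9] [-12.6 -13.9  11.5]
23.8 [-219.2 -249.8  149.8] [ 0.7  0.9 -0.3]
```

View pics/s8c.png

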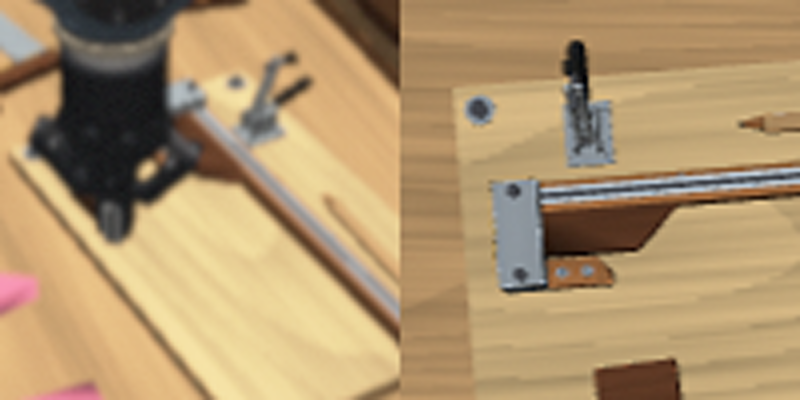

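View pics/w8.png

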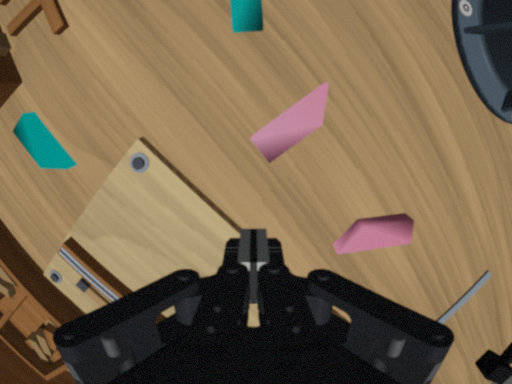

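```bash
python3 - <<'E'
from h import *
manip.move_ptp(jw(-.10,-.12,.17),ori(J[2]))
manip.dwell(.2)
print(manip.current_time())
snap("wrist","w9")
E
cd pics; python3 - <<'E'
import cv2
a=cv2.imread("w9.png")[130:330,240:440]
cv2.imwrite("w9c.png",cv2.resize(a,None,fx=3,fy=3,interpolation=cv2.INTER_CUBIC))
E
```

```text
25.1917
```

View pics/w9c.png

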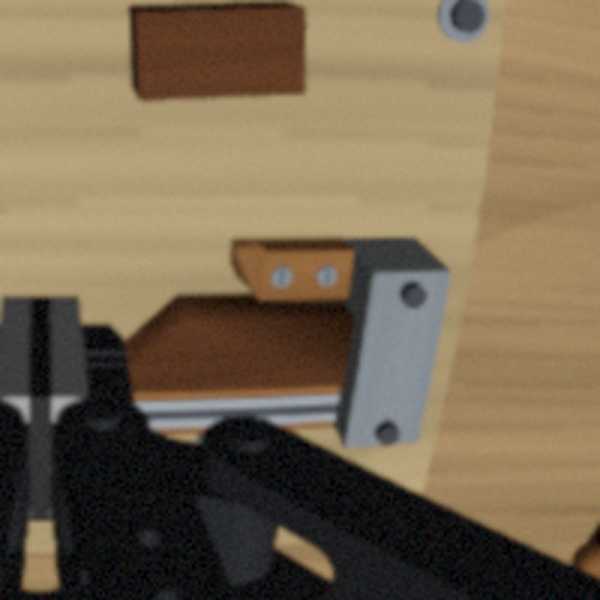

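The wrist close-up shows the bar in the pocket. Its long edge is parallel to and touching the fence at crop (240,390), the square end meets the block at (350,350), and there is the usual small gap on the keeper side at (300,300).

```bash
python3 - <<'E'
from h import *
manip.sign_off();print(manip.current_time())
E
```

```text
the job is handed in; nothing more can be done
the job is handed in; nothing more can be done
```

The mitred bar is seated in the corner pocket, tight to the fence and the drill-guide block, and I handed the job in at about 25 s of the 51 s allowed.

- **Across to the fence:** I pushed the bar's near side straight across the base with two slightly open fingertips. The push ended at a firm stop of about 14 N, and the top picture showed the bar lying flat on the fence.
- **Along to the block:** I shut the fingertips, pushed on the mitre face and slid the bar along the fence until it met the block, then gave it a final press of about 13 N on each axis into the corner. It moved no further under that press. The bar was not lifted.
- **Last checks:** The top and wrist pictures show no visible gap at the fence or the block. The offcut still looks in place, and no other bystander in view had visibly moved. The hand is clear, about 15 cm above the base.
- **Disagreements:** The top camera placed points 3–8 mm off from the wrist camera. The two contact stops came about 2 mm short of the wrist-based estimate. I went by contact force instead of either figure.
- **Not directly checked:** The arm blocked the camera view during the slide. That the bar stayed against the fence then is inferred from the steady, low forces and the final seated position.

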